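# Put three misfiled spare parts back into their own trays

### The arm

A 6-joint arm with a two-finger parallel gripper is mounted at the origin on the work surface. World frame = base frame: x ahead of the robot, y to its left, z up, the work surface at z = 0. Lengths are in m, angles in rad, forces in N, time in s.
With the tool pointing down it reaches from about 0.3 to 0.875 m from the base axis. Payload 6.4 kg.
Tool frame: the origin (TCP) lies midway between the tips of the shut fingers; the grasp point (between the pads) lies 19 mm behind it; z points along the fingers, y is the direction in which the jaws open and shut (so a half turn about z gives the same grasp; the last joint's range is limited). The gripper opens to 85 mm and grips with 20 to 120 N. Pads are 22 mm wide; open, the fingers measure 114 mm over their backs; the gripper's body (76 mm by 85 mm) begins 54 mm behind the grasp point. The pads swing forward as they close: fully open they stand 13 mm farther back than shut.
Start: joints at [1.025, 0.181, 1.607, -0, 1.354, -0.206], TCP at [0.192, 0.542, 0.231] pointing down, gripper open.
Joint ranges: [-2.99, 2.99], [-0.89, 2.07], [0.3, 2.58], [-1.14, 4.28], [0, 2.63], [-3.12, 3.12]. Speed limits (rad/s): [2.57, 2.57, 3.01, 3.14, 3.14, 3.14].

### API

Orientations are given as a unit quaternion [x, y, z, w].
In Python, from plant import env gives the robot as it stands.
- The arm moves only by the tool drive_tool, never from a script. Its argument "series" is a list of rows, each an object of numbers: "x", "y", "z": the shift along the tool's x, y, z in mm; "twist": the turn about the tool's z in degrees; "grip": the finger opening in mm, from 0 to 85.4. In form: [{"x": .., "y": .., "z": .., "twist": .., "grip": ..}, ...]. A call has 1 to 8 rows; each row shifts and turns the commanded pose from where the row before left it, along the tool's axes as they then stand; what a row does not reach is not made up. A row lasts 1/10 s, in which the tool goes at most 50 mm and 8.59 degrees, less where a joint would pass 70% of its speed; a pose out of reach is approached as far as the arm can. A call with a gripper value outside its range is refused whole. The fingers move at their own pace and stop on an object; "squeeze" is the grip in N (left out, the last holds). Time passes only in rows, so rows that do not move let the fingers close. It gives the time, the measured TCP pose, the force and the opening at its end, in the units of the state.
- env.observe(): the state, without advancing time (a new reading comes with each control period).
- env.camera(name): name is "side" or "top"; returns a dict with "image" (400x640x3 uint8, red, green, blue), "range_z" (400x640 float32, m along the optical axis (not along the pixel's ray), 0 where there is no reading), "fx", "fy", "cx", "cy" (pixels), "k1" (the pictures are not rectified: a ray, as slopes to the right and down, at radius r is drawn at 1 + k1 r^2 times it, then the intrinsics apply), "view" (4x4, takes a point from world to camera coordinates). Camera axes: x right, y up, looking along -z (the intrinsics and any distortion apply to the point x, -y, -z); pixel columns grow to the right and rows downward; lengths in m; the calibration is good to about 2 mm. A picture is of the moment at which its call begins.
- env.sign_off(): hands the job in, once; it reports no verdict.
The state is a dict: "time": time; "joints": joint angles; "joint_vel": joint speeds; "effort": joint torques, N m; "tool_pos": TCP position; "tool_rot": TCP orientation; "ft_force": force on the tool from outside, world axes, zero at the start; "torque": the same for the moment, N m; "opening": finger opening in m.
Only numpy, scipy, OpenCV 4.12 (cv2) and the standard library are available. Lean on these libraries where they do the work, as an engineer would, in place of code of your own. Each camera call takes 0.05 s, during which the arm holds its last target. There are 200 camera calls.

### The job

The three spare parts have been put back in the wrong trays: move each one to the tray of its own colour, standing upright on the pad in the middle, the way up it is now. Each tray holds only one part, so park one of them in the empty grey tray on the way and leave the grey tray empty again at the end. Set the parts down gently without dropping them, and leave the pot, the carton and the wrench where they are.

Things in the scene. Friction and masses are not known exactly. Their poses are not given: they have to be found in the camera images.
- filter: red oil filter: an upright cylinder, diameter 54 mm, 68 mm tall, with a steel band near the top and a black rubber ring with a steel plate on top; about 0.35 kg. Origin: centre of its underside, z up its axis; turning about z means nothing.
- valve: blue solenoid valve: an upright square block 42 x 42 mm, 58 mm tall (lowest 18 mm brass, the rest blue), with a steel nut 20 mm across standing 8 mm (black centre pin to 9 mm) above that; about 0.4 kg. Origin: centre of its underside, z up, x and y square to its side faces.
- wheel: yellow plastic wheel lying flat: a disc of diameter 54 mm, 40 mm tall, edges bevelled by 3 mm at top and bottom, with a grey hub and a black bore on top; about 0.25 kg. Origin: centre of its underside, z up its axis; turning about z means nothing.
- tray_red: red open tray, belongs to the red oil filter; fixed to the bench. 156 mm square, walls 4 mm thick, 42 mm high (the -x one, with a white label, 28 mm), floor 5 mm thick. Origin: centre of its underside on the bench, z up, x, y along its sides. A flat black pad, diameter 72 mm, marks the middle of its floor: a part in place is centred there to within 15 mm, turned any way about the vertical.
- tray_blue: blue open tray, belongs to the blue valve; fixed to the bench. 156 mm square, walls 4 mm thick, 42 mm high (the -x one, with a white label, 28 mm), floor 5 mm thick. Origin: centre of its underside on the bench, z up, x, y along its sides. A flat black pad, diameter 72 mm, marks the middle of its floor: a part in place is centred there to within 15 mm, turned any way about the vertical.
- tray_yellow: yellow open tray, belongs to the yellow wheel; fixed to the bench. 156 mm square, walls 4 mm thick, 42 mm high (the -x one, with a white label, 28 mm), floor 5 mm thick. Origin: centre of its underside on the bench, z up, x, y along its sides. A flat black pad, diameter 72 mm, marks the middle of its floor: a part in place is centred there to within 15 mm, turned any way about the vertical.
- tray_grey: grey open tray, empty at the start, the halfway spot; fixed to the bench. 156 mm square, walls 4 mm thick, 42 mm high (the -x one, with a white label, 28 mm), floor 5 mm thick. Origin: centre of its underside on the bench, z up, x, y along its sides. A flat black pad, diameter 72 mm, marks the middle of its floor: a part in place is centred there to within 15 mm, turned any way about the vertical.
- grease_tin: bystander: round pot with a green cap, diameter 64 mm, 65 mm tall, standing on the bench. Origin: centre of its underside. Not to be moved.
- carton: bystander: small closed brown cardboard box with a paper strip, 70 x 50 x 45 mm, on the bench. Origin: centre of its underside. Not to be moved.
- wrench: bystander: steel wrench 170 mm long lying flat on the bench beyond the trays. Origin: middle of its underside, x along it. Not to be moved.
Things that resemble listed ones, but are neither listed nor needed, are in the scene too. Of the things that look like the tray_blue, the larger one is meant.

How it is judged:
On the way:
1. one of the three parts has been parked upright in the grey tray and let go (((horizontal distance between filter and tray_grey below 0.05 m and height (world z) of filter below 0.012 m and angle between filter's own z axis and vertical below 0.12 rad and linear speed of filter below 0.02 m/s and contact force between filter and the fingers below 0.1 N) or (horizontal distance between valve and tray_grey below 0.05 m and height (world z) of valve below 0.012 m and angle between valve's own z axis and vertical below 0.12 rad and linear speed of valve below 0.02 m/s and contact force between valve and the fingers below 0.1 N) or (horizontal distance between wheel and tray_grey below 0.05 m and height (world z) of wheel below 0.012 m and angle between wheel's own z axis and vertical below 0.12 rad and linear speed of wheel below 0.02 m/s and contact force between wheel and the fingers below 0.1 N))), for 0.2 s.
At the end, for the whole second after the job is handed in: The red filter, blue valve and yellow wheel each stand upright (within 0.12 rad), let go and at rest, on the floor of the tray of their own colour, within 15 mm of its centre; so the grey tray is empty (horizontal distance between filter and tray_red below 0.015 m and height (world z) of each of filter, valve, wheel below 0.012 m and angle between each of filter, valve, wheel's own z axis and vertical below 0.12 rad and linear speed of each of filter, valve, wheel below 0.02 m/s and contact force between each of filter, valve, wheel and the fingers below 0.1 N and horizontal distance between valve and tray_blue below 0.015 m and horizontal distance between wheel and tray_yellow below 0.015 m); the robot touches nothing.
It fails at once if a part is dropped (moving faster than 0.7 m/s with its underside less than 30 mm above the bench) ((linear speed of filter above 0.7 m/s and height (world z) of filter below 0.03 m) or (linear speed of valve above 0.7 m/s and height (world z) of valve below 0.03 m) or (linear speed of wheel above 0.7 m/s and height (world z) of wheel below 0.03 m)).
It fails at once if the pot, the carton or the wrench is moved more than 20 mm (distance of any of grease_tin, carton, wrench from where it was at the start of the episode above 0.02 m).
It also fails if it takes over 109 s, if anything falls off the work surface, if the arm or the gripper's body presses on something with over 40 N, if the wrist force passes 120 N, or if a joint passes its speed limit or range.

## Working session

There is one attempt and no reset: what is moved stays moved. The work goes in short steps, Python scripts to look and compute and a tool call to move; the robot and the scene stay as the last step left them, time stands still between calls to the robot, and variables do not carry over. Pictures are saved under pics/ and viewed, about 12 in all and at most 16, crops included, and the job is handed in when it is done.

Besides the shell and the picture viewer there is one more tool, called by a JSON object that holds its "op" and its "data". drive_tool: Moves the arm, as the interface text tells. Its arguments: {"type":"object","properties":{"series":{"type":"array","items":{"type":"object","properties":{"x":{"type":"number"},"y":{"type":"number"},"z":{"type":"number"},"twist":{"type":"number"},"grip":{"type":"number"}}}},"squeeze":{"type":"number"}},"required":["series"]}

```bash
mkdir -p pics
cat > h.py <<'E'
import numpy as np, cv2
from plant import env
def snap(name,f):
    c=env.camera(name); np.savez('pics/'+f+'.npz',**c); cv2.imwrite('pics/'+f+'.png',c['image'][:,:,::-1]); return c
def ray(c,u,v):
    a=np.array([(u-c['cx'])/c['fx'],(v-c['cy'])/c['fy']]); p=a.copy()
    for _ in range(20): p=a/(1+c['k1']*(p@p))
    return p
def w(c,p,d):
    M=np.linalg.inv(c['view']); return (M@np.array([p[0]*d,-p[1]*d,-d,1]))[:3]
def at(c,u,v): # depth
    return w(c,ray(c,u,v),float(c['range_z'][int(v),int(u)]))
def onz(c,u,v,z):
    p=ray(c,u,v); a=w(c,p,0.); b=w(c,p,1.); return a+(b-a)*(z-a[2])/(b[2]-a[2])
E
python3 - <<'E'
from h import *
for n in('top','side'):
    c=snap(n,n+'0'); print(n,c['fx'],c['k1'],np.linalg.inv(c['view'])[:3].round(3).tolist())
print(env.observe())
E
```

```text
top 497.14724015334195 -0.00807718221804191 [[0.008, 0.999, -0.048, 0.522], [-1.0, 0.008, 0.008, 0.096], [0.008, 0.048, 0.999, 1.387]]
side 363.7994997853444 0.013800290434605969 [[0.666, 0.588, -0.459, 0.059], [-0.746, 0.513, -0.425, -0.423], [-0.014, 0.626, 0.78, 0.953]]
{'time': 0.1, 'joints': array([ 1.02470196e+00,  1.81466488e-01,  1.60791850e+00,  1.05292117e-05,
        1.35380551e+00, -2.06306410e-01]), 'joint_vel': array([ 0.00076284, -0.00231911, -0.00262077,  0.00160925, -0.00096472,
        0.00030658]), 'effort': array([ 2.23050929e-04, -4.45873153e+01, -3.52235305e+01, -2.53003218e-04,
        4.03403930e-03,  2.76323178e-06]), 'tool_pos': array([0.19135728, 0.54169153, 0.23046932]), 'tool_rot': array([ 1.69078921e-01,  9.85602192e-01, -7.41160457e-04, -2.98295209e-04]), 'ft_force': array([ 0.12299165,  0.00529818, -0.49682628]), 'torque': array([ 0.01681149, -0.02008879, -0.01857461]), 'opening': 0.08563743624552513}
```

View pics/top0.png

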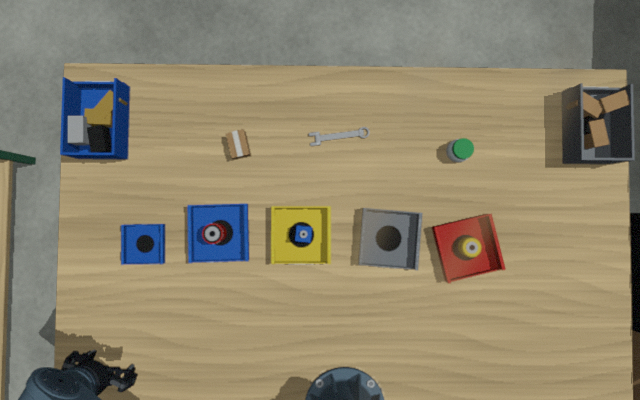

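View pics/side0.png

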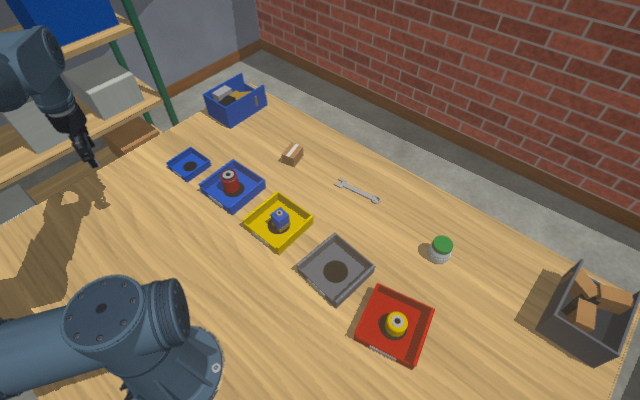

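Top view: filter in the large blue tray (~218,233), valve in yellow (~300,236), grey empty (~389,239), wheel in red (~470,247). The gripper is at the far lower left, clear of everything. Enlarging next.

Run:
```python
import cv2
i=cv2.imread('pics/top0.png')
a=[cv2.resize(i[198:288,x:x+160],None,fx=5,fy=5,interpolation=cv2.INTER_CUBIC) for x in(182,350)]
s=a[0].copy()
for k,b in enumerate(a): cv2.imwrite(f'pics/crop{k}.png',b)
```

```text
(no output)
```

View pics/crop0.png

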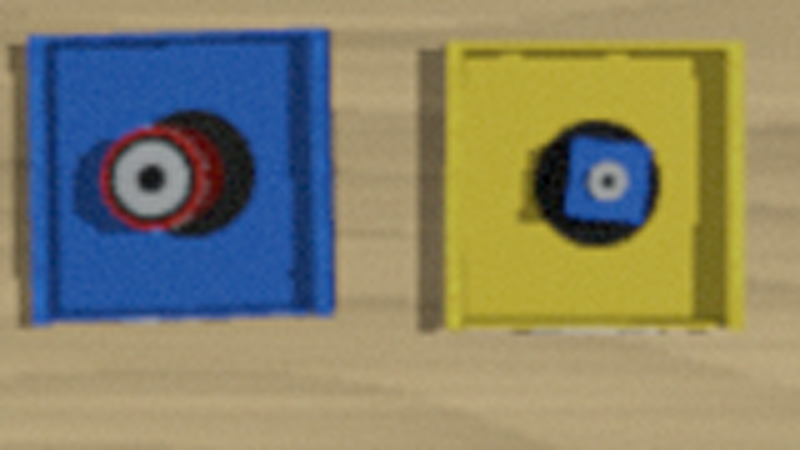

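View pics/crop1.png

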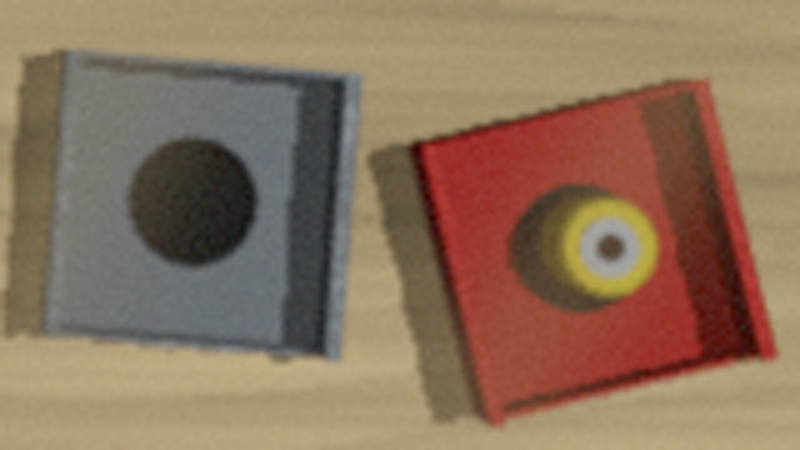

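Crops show: pads centred at about blue (192,173), yellow (597,183) in crop 0; grey (193,202), red (575,248) in crop 1. The part tops are at filter (152,179), valve (607,181) and wheel (610,247).

```bash
cat > m.py <<'E'
from h import *
c=dict(np.load('pics/top0.npz')); 
def P(k,X,Y,z): return onz(c,[182,350][k]+X/5-.4,198+Y/5-.4,z)[:2]
for n,k,pad,cs in [('blue',0,(192,173),[(30,37),(328,30),(33,325),(333,316)]),('yellow',0,(597,183),[(447,42),(744,41),(447,328),(743,328)]),
 ('grey',1,(193,202),[(65,51),(361,75),(45,333),(340,358)]),('red',1,(575,248),[(415,145),(707,80),(493,424),(776,355)])]:
    q=np.array([P(k,*p,z) for p,z in zip(cs,(.042,.042,.028,.028))])
    d=q[0]-q[1]; print(n,'pad',P(k,*pad,.005).round(4),'corners',q.mean(0).round(4),'sides',np.linalg.norm(d).round(3),np.linalg.norm(q[0]-q[2]).round(3),'yaw',np.degrees(np.arctan2(-d[0],d[1])).round(1))
for n,k,p,z in[('filter',0,(152,179),.073),('valve',0,(607,181),.072),('wheel',1,(610,247),.045)]:
    u,v=[182,350][k]+p[0]/5-.4,198+p[1]/5-.4
    print(n,P(k,*p,z).round(4),'depth pt',at(c,round(u),round(v)).round(4))
f=[P(0,*p,.063) for p in((571,137),(658,150),(645,226),(566,215))]
for a,b in zip(f,f[1:]+f[:1]): print('valve edge',(b-a).round(4),np.degrees(np.arctan2(*(b-a)[::-1])).round(1),np.linalg.norm(b-a).round(3))
E
python3 m.py
```

```text
blue pad [0.476  0.3473] corners [0.4746 0.3478] sides 0.161 0.156 yaw 1.8
yellow pad [0.4722 0.123 ] corners [0.4721 0.1233] sides 0.161 0.155 yaw 0.6
grey pad [ 0.4634 -0.119 ] corners [ 0.4633 -0.1197] sides 0.161 0.153 yaw -4.2
red pad [ 0.4394 -0.3316] corners [ 0.4395 -0.3349] sides 0.163 0.158 yaw 12.9
filter [0.475 0.356] depth pt [0.476  0.3566 0.07  ]
valve [0.4757 0.1165] depth pt [0.4751 0.1165 0.0705]
wheel [ 0.4425 -0.3382] depth pt [ 0.4424 -0.3395  0.0444]
valve edge [-0.0066 -0.0463] -98.1 0.047
valve edge [-0.0403  0.0066] 170.7 0.041
valve edge [0.0055 0.042 ] 82.5 0.042
valve edge [ 0.0413 -0.0023] -3.1 0.041
```

```bash
cat > go.py <<'E'
import sys; from plant import env; import numpy as np
from scipy.spatial.transform import Rotation as R
x,y,z,yaw=map(float,sys.argv[1:5]); s=env.observe(); r=R.from_quat(s['tool_rot']); m=r.as_matrix()
cy=np.degrees(np.arctan2(m[1,1],m[0,1])); d=(np.array([x,y,z])-s['tool_pos'])
tw=-(yaw-cy); m2=(r*R.from_euler('z',tw,degrees=True)).as_matrix()
print('t',s['time'],'yaw',cy.round(2),'twist',round(tw,2),'then shift mm',(m2.T@d*1000).round(1),'tilt',m[:,2].round(3),'F',s['ft_force'].round(1),'op',round(s['opening'],4),'pos',s['tool_pos'].round(4),'j',s['joints'].round(2))
E
python3 go.py .475 .356 .16 90
```

```text
t 0.1 yaw 70.53 twist -19.47 then shift mm [-283.7 -185.6   70.5] tilt [-0.001 -0.001 -1.   ] F [ 0.1  0.  -0.5] op 0.0856 pos [0.1914 0.5417 0.2305] j [ 1.02  0.18  1.61  0.    1.35 -0.21]
```

{"op": "drive_tool", "data": {"series": [{"twist": -6.5, "grip": 85}, {"twist": -6.5, "z": 20}, {"twist": -6.5, "z": 20}, {"x": -35, "y": -23}, {"x": -35, "y": -23}, {"x": -35, "y": -23}, {"x": -35, "y": -23}, {"x": -35, "y": -23}], "squeeze": 40}}

```text
schema error: expected keys x, y, z, twist, grip
```

```bash
python3 go.py .475 .356 .16 90
```

```text
t 0.1 yaw 70.53 twist -19.47 then shift mm [-283.7 -185.6   70.5] tilt [-0.001 -0.001 -1.   ] F [ 0.1  0.  -0.5] op 0.0856 pos [0.1914 0.5417 0.2305] j [ 1.02  0.18  1.61  0.    1.35 -0.21]
```

All keys are needed in every row.

{"op": "drive_tool", "data": {"series": [{"x": 0, "y": 0, "z": 0, "twist": -6.5, "grip": 85}, {"x": 0, "y": 0, "z": 20, "twist": -6.5, "grip": 85}, {"x": 0, "y": 0, "z": 20, "twist": -6.5, "grip": 85}, {"x": -35, "y": -23, "z": 0, "twist": 0, "grip": 85}, {"x": -35, "y": -23, "z": 0, "twist": 0, "grip": 85}, {"x": -35, "y": -23, "z": 0, "twist": 0, "grip": 85}, {"x": -35, "y": -23, "z": 0, "twist": 0, "grip": 85}, {"x": -35, "y": -23, "z": 0, "twist": 0, "grip": 85}], "squeeze": 40}}

```text
time: 0.9
tool_pos: [0.3676, 0.426, 0.1909]
tool_rot: [-0.0, 1.0, -0.0, -0.0]
ft_force: [-0.4, -0.1, 0.2]
opening: 0.0849
```

```bash
python3 go.py .475 .356 .16 90
```

```text
t 0.9 yaw 90.04 twist 0.04 then shift mm [-107.4  -70.    30.8] tilt [-0.001 -0.    -1.   ] F [-0.4 -0.1  0.2] op 0.0849 pos [0.3676 0.426  0.1909] j [ 0.65  0.19  1.68  0.    1.27 -0.92]
```

Motion follows well. On to above the filter, then look.

{"op": "drive_tool", "data": {"series": [{"x": -36, "y": -23, "z": 10, "twist": 0, "grip": 85}, {"x": -36, "y": -23, "z": 10, "twist": 0, "grip": 85}, {"x": -35, "y": -24, "z": 10, "twist": 0, "grip": 85}, {"x": 0, "y": 0, "z": 20, "twist": 0, "grip": 85}, {"x": 0, "y": 0, "z": 20, "twist": 0, "grip": 85}, {"x": 0, "y": 0, "z": 0, "twist": 0, "grip": 85}]}}

```text
time: 1.5
tool_pos: [0.4717, 0.3556, 0.1177]
tool_rot: [0.0, 1.0, -0.001, -0.003]
ft_force: [-0.7, 0.4, -0.1]
opening: 0.0851
```

```bash
python3 go.py .475 .356 .028 90
python3 - <<'E'
from h import *
s=snap('side','s1');cv2.imwrite('pics/s1c.png',cv2.resize(s['image'][90:230,150:310,::-1],None,fx=4,fy=4,interpolation=2))
E
```

```text
t 1.5 yaw 89.97 twist -0.03 then shift mm [-3.9  0.6 89.6] tilt [-0.006 -0.003 -1.   ] F [-0.7  0.4 -0.1] op 0.0851 pos [0.4717 0.3556 0.1177] j [ 0.45  0.34  1.65  0.    1.15 -1.13]
```

View pics/s1c.png

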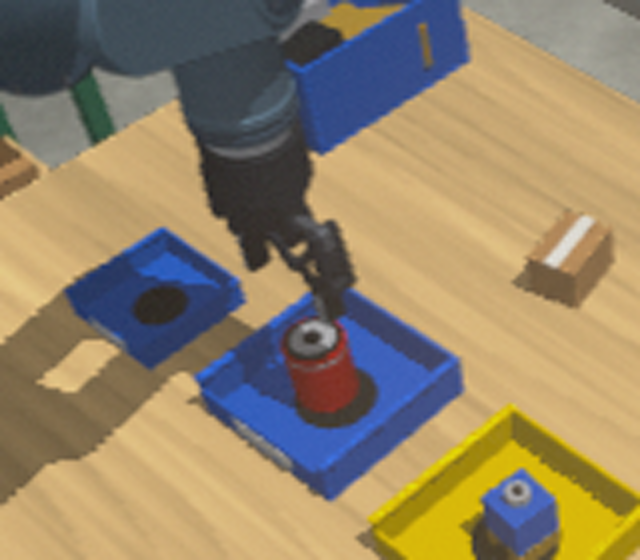

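The filter (≈320,370 in the crop) stands below the gripper, between the fingers. Descending.

{"op": "drive_tool", "data": {"series": [{"x": -3, "y": 0, "z": 25, "twist": 0, "grip": 85}, {"x": 0, "y": 0, "z": 25, "twist": 0, "grip": 85}, {"x": 0, "y": 0, "z": 22, "twist": 0, "grip": 85}, {"x": 0, "y": 0, "z": 14, "twist": 0, "grip": 85}, {"x": 0, "y": 0, "z": 0, "twist": 0, "grip": 85}, {"x": 0, "y": 0, "z": 0, "twist": 0, "grip": 45}, {"x": 0, "y": 0, "z": 0, "twist": 0, "grip": 45}, {"x": 0, "y": 0, "z": 0, "twist": 0, "grip": 45}]}}

```text
time: 2.35
tool_pos: [0.478, 0.3579, 0.0373]
tool_rot: [-0.0, 1.0, 0.001, 0.001]
ft_force: [0.1, -0.6, 5.9]
opening: 0.0527
```

{"op": "drive_tool", "data": {"series": [{"x": 0, "y": 0, "z": 0, "twist": 0, "grip": 45}, {"x": 0, "y": 0, "z": 0, "twist": 0, "grip": 45}, {"x": 0, "y": 0, "z": 0, "twist": 0, "grip": 45}, {"x": 0, "y": 0, "z": 0, "twist": 0, "grip": 45}]}}

```text
time: 2.75
tool_pos: [0.478, 0.3579, 0.0372]
tool_rot: [-0.0, 1.0, 0.001, 0.001]
ft_force: [-1.1, 0.0, 7.4]
opening: 0.0529
```

```bash
python3 go.py .475 .356 .028 90
```

```text
t 2.75 yaw 90.04 twist 0.04 then shift mm [ 3.  -1.9  9.2] tilt [ 0.003  0.001 -1.   ] F [-1.1  0.   7.4] op 0.0529 pos [0.478  0.3579 0.0372] j [ 0.44  0.47  1.67 -0.    1.   -1.13]
```

{"op": "drive_tool", "data": {"series": [{"x": 0, "y": 0, "z": -10, "twist": 0, "grip": 45}, {"x": 0, "y": 0, "z": -20, "twist": 0, "grip": 45}, {"x": 0, "y": 0, "z": -30, "twist": 0, "grip": 45}, {"x": 0, "y": 0, "z": -20, "twist": 0, "grip": 45}, {"x": 0, "y": 0, "z": 0, "twist": 0, "grip": 45}]}}

```text
time: 3.25
tool_pos: [0.4787, 0.3583, 0.1189]
tool_rot: [-0.0, 1.0, 0.001, 0.003]
ft_force: [-0.2, 0.4, -3.3]
opening: 0.0527
```

```bash
python3 go.py .4635 -.1193 .115 90
python3 - <<'E'
from h import *
s=snap('side','s2');cv2.imwrite('pics/s2c.png',cv2.resize(s['image'][90:230,150:310,::-1],None,fx=4,fy=4,interpolation=2))
E
```

```text
t 3.25 yaw 90.03 twist 0.03 then shift mm [  15.2 -477.6    2.6] tilt [ 0.006  0.003 -1.   ] F [-0.2  0.4 -3.3] op 0.0527 pos [0.4787 0.3583 0.1189] j [ 0.44  0.35  1.64  0.    1.15 -1.13]
```

View pics/s2c.png

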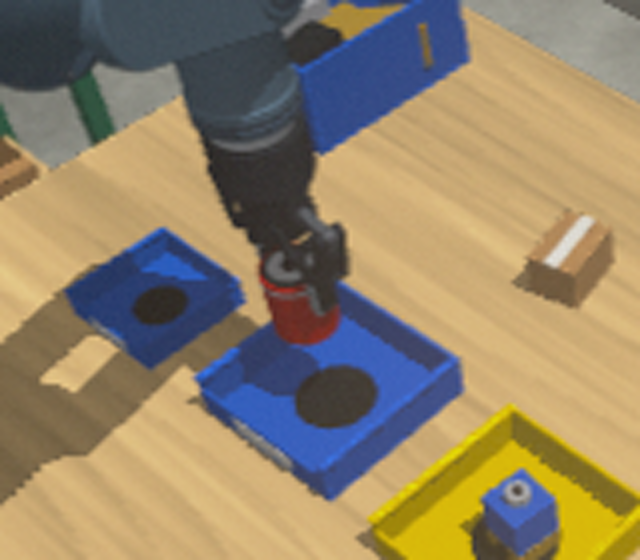

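Filter is held upright, clear of the tray (force −3.3 N matches its weight). Carrying it to the grey tray, passing over the valve.

{"op": "drive_tool", "data": {"series": [{"x": 0, "y": -15, "z": -20, "twist": 0, "grip": 45}, {"x": 0, "y": -30, "z": 0, "twist": 0, "grip": 45}, {"x": 0, "y": -45, "z": 0, "twist": 0, "grip": 45}, {"x": 0, "y": -45, "z": 0, "twist": 0, "grip": 45}, {"x": 0, "y": -45, "z": 0, "twist": 0, "grip": 45}, {"x": 4, "y": -45, "z": 0, "twist": 0, "grip": 45}, {"x": 4, "y": -45, "z": 0, "twist": 0, "grip": 45}, {"x": 4, "y": -45, "z": 0, "twist": 0, "grip": 45}]}}

```text
time: 4.1
tool_pos: [0.463, 0.0409, 0.1336]
tool_rot: [-0.0, 1.0, 0.0, -0.001]
ft_force: [1.6, 0.5, -3.6]
opening: 0.0525
```

{"op": "drive_tool", "data": {"series": [{"x": 4, "y": -45, "z": 0, "twist": 0, "grip": 45}, {"x": 0, "y": -45, "z": 0, "twist": 0, "grip": 45}, {"x": 0, "y": -45, "z": 0, "twist": 0, "grip": 45}, {"x": 0, "y": -28, "z": 0, "twist": 0, "grip": 45}, {"x": 0, "y": 0, "z": 10, "twist": 0, "grip": 45}, {"x": 0, "y": 0, "z": 0, "twist": 0, "grip": 45}]}}

```text
time: 4.7
tool_pos: [0.4588, -0.1201, 0.1226]
tool_rot: [0.001, 1.0, 0.002, -0.002]
ft_force: [-0.3, 0.3, -3.8]
opening: 0.053
```

```bash
python3 go.py .4635 -.1193 .037 90
```

```text
t 4.7 yaw 89.91 twist -0.09 then shift mm [-5.1  0.5 85.5] tilt [-0.005  0.003 -1.   ] F [-0.3  0.3 -3.8] op 0.053 pos [ 0.4588 -0.1201  0.1226] j [-0.51  0.09  1.95  0.    1.11 -2.08]
```

{"op": "drive_tool", "data": {"series": [{"x": -3, "y": 0, "z": 20, "twist": 0, "grip": 45}, {"x": -1, "y": 0, "z": 25, "twist": 0, "grip": 45}, {"x": 0, "y": 0, "z": 20, "twist": 0, "grip": 45}, {"x": 0, "y": 0, "z": 10, "twist": 0, "grip": 45}, {"x": 0, "y": 0, "z": 4, "twist": 0, "grip": 45}, {"x": 0, "y": 0, "z": 3, "twist": 0, "grip": 45}, {"x": 0, "y": 0, "z": 0, "twist": 0, "grip": 45}]}}

```text
time: 5.4
tool_pos: [0.4654, -0.1206, 0.0437]
tool_rot: [-0.0, 1.0, -0.0, 0.0]
ft_force: [-0.1, -0.9, -5.1]
opening: 0.0531
```

```bash
python3 go.py .4635 -.1193 .037 90
```

```text
t 5.4 yaw 90.06 twist 0.06 then shift mm [1.9 1.3 6.7] tilt [ 0.001 -0.    -1.   ] F [-0.1 -0.9 -5.1] op 0.0531 pos [ 0.4654 -0.1206  0.0437] j [-0.5   0.24  1.97  0.    0.93 -2.07]
```

{"op": "drive_tool", "data": {"series": [{"x": 0, "y": 0, "z": 3, "twist": 0, "grip": 45}, {"x": 0, "y": 0, "z": 2, "twist": 0, "grip": 45}, {"x": 0, "y": 0, "z": 1.5, "twist": 0, "grip": 45}, {"x": 0, "y": 0, "z": 0, "twist": 0, "grip": 45}]}}

```text
time: 5.8
tool_pos: [0.4652, -0.1209, 0.0373]
tool_rot: [-0.0, 1.0, -0.0, 0.0]
ft_force: [-2.1, 1.3, 1.6]
opening: 0.0523
```

```bash
python3 go.py .4635 -.1193 .037 90
```

```text
t 5.8 yaw 90.03 twist 0.03 then shift mm [1.7 1.6 0.3] tilt [ 0. -0. -1.] F [-2.1  1.3  1.6] op 0.0523 pos [ 0.4652 -0.1209  0.0373] j [-0.5   0.25  1.97 -0.    0.91 -2.07]
```

Contact at z 0.037. Releasing and rising.

{"op": "drive_tool", "data": {"series": [{"x": 0, "y": 0, "z": 0, "twist": 0, "grip": 65}, {"x": 0, "y": 0, "z": 0, "twist": 0, "grip": 85}, {"x": 0, "y": 0, "z": 0, "twist": 0, "grip": 85}, {"x": 0, "y": 0, "z": 0, "twist": 0, "grip": 85}, {"x": 0, "y": 0, "z": -30, "twist": 0, "grip": 85}, {"x": 0, "y": 0, "z": -40, "twist": 0, "grip": 85}, {"x": 0, "y": 0, "z": -40, "twist": 0, "grip": 85}]}}

```text
time: 6.5
tool_pos: [0.4644, -0.1205, 0.1476]
tool_rot: [-0.0, 1.0, 0.0, -0.001]
ft_force: [0.7, -0.5, 0.6]
opening: 0.0851
```

```bash
python3 go.py .4757 .1165 .13 83;  python3 - <<'E'
from h import *
s=snap('top','t3');i=s['image'][:,:,::-1]
cv2.imwrite('pics/t3c.png',cv2.resize(i[190:290,180:510],None,fx=2.4,fy=2.4,interpolation=2))
E
```

```text
t 6.5 yaw 90.03 twist 7.03 then shift mm [ 17.7 236.6  17.8] tilt [-0.001  0.001 -1.   ] F [ 0.7 -0.5  0.6] op 0.0851 pos [ 0.4644 -0.1205  0.1476] j [-0.5   0.06  1.92 -0.    1.16 -2.07]
```

View pics/t3c.png

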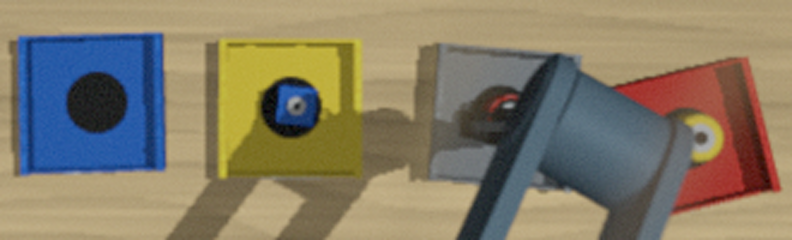

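The filter stands on the grey pad (≈505,108 in crop), and the blue pad is now free at crop (97,102). Next the valve.

{"op": "drive_tool", "data": {"series": [{"x": 0, "y": 30, "z": 0, "twist": 0, "grip": 85}, {"x": -2, "y": 45, "z": 0, "twist": 0, "grip": 85}, {"x": -3, "y": 45, "z": 0, "twist": 0, "grip": 85}, {"x": -3, "y": 45, "z": 0, "twist": 0, "grip": 85}, {"x": -3, "y": 45, "z": 0, "twist": 0, "grip": 85}, {"x": 0, "y": 27, "z": 0, "twist": 0, "grip": 85}, {"x": 0, "y": 0, "z": 20, "twist": 7, "grip": 85}, {"x": 0, "y": 0, "z": 0, "twist": 0, "grip": 85}]}}

```text
time: 7.35
tool_pos: [0.474, 0.1172, 0.1247]
tool_rot: [0.06, 0.998, -0.0, -0.002]
ft_force: [0.0, 0.1, -0.1]
opening: 0.0854
```

```bash
python3 - <<'E'
from h import *
s=np.load('pics/t3.npz');print(onz(s,220.1,232.2,.005))
s=snap('side','s4');cv2.imwrite('pics/s4c.png',cv2.resize(s['image'][140:300,230:390,::-1],None,fx=3.7,fy=3.7,interpolation=2))
E
python3 go.py .4757 .1165 .035 83
```

```text
[0.47604912 0.34704356 0.005     ]
t 7.4 yaw 83.21 twist 0.21 then shift mm [-1.3  0.1 90.7] tilt [-0.003 -0.    -1.   ] F [-0.5 -0.4  1.1] op 0.0851 pos [0.4746 0.1166 0.1257] j [-0.    0.12  1.91 -0.    1.12 -1.45]
```

View pics/s4c.png

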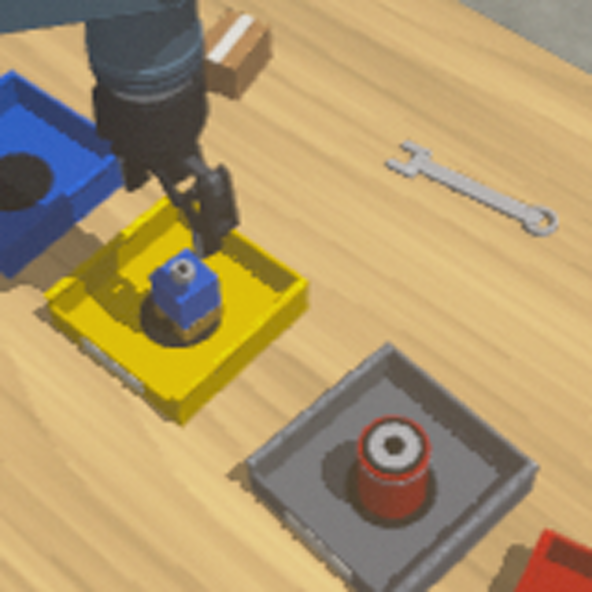

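Filter stands upright on the grey pad (crop ≈395,470); valve is between the fingers (≈185,290).

{"op": "drive_tool", "data": {"series": [{"x": -1, "y": 0, "z": 25, "twist": 0, "grip": 85}, {"x": 0, "y": 0, "z": 30, "twist": 0, "grip": 85}, {"x": 0, "y": 0, "z": 25, "twist": 0, "grip": 85}, {"x": 0, "y": 0, "z": 15, "twist": 0, "grip": 85}, {"x": 0, "y": 0, "z": 7, "twist": 0, "grip": 85}, {"x": 0, "y": 0, "z": 0, "twist": 0, "grip": 60}, {"x": 0, "y": 0, "z": 0, "twist": 0, "grip": 34}, {"x": 0, "y": 0, "z": 0, "twist": 0, "grip": 34}]}}

```text
time: 8.2
tool_pos: [0.4779, 0.116, 0.026]
tool_rot: [0.061, 0.998, 0.0, 0.001]
ft_force: [-0.9, 0.0, -0.4]
opening: 0.0431
```

{"op": "drive_tool", "data": {"series": [{"x": 0, "y": 0, "z": 0, "twist": 0, "grip": 34}, {"x": 0, "y": 0, "z": 0, "twist": 0, "grip": 34}, {"x": 0, "y": 0, "z": 0, "twist": 0, "grip": 34}, {"x": 0, "y": 0, "z": 0, "twist": 0, "grip": 34}, {"x": 0, "y": 0, "z": 0, "twist": 0, "grip": 34}]}}

```text
time: 8.7
tool_pos: [0.4781, 0.1161, 0.0261]
tool_rot: [0.061, 0.998, -0.0, 0.001]
ft_force: [-1.2, -0.7, 5.8]
opening: 0.0417
```

```bash
python3 go.py .4757 .1165 .022 83
```

```text
t 8.7 yaw 83.06 twist 0.06 then shift mm [2.5 0.1 4.1] tilt [ 0.003 -0.    -1.   ] F [-1.2 -0.7  5.8] op 0.0417 pos [0.4781 0.1161 0.0261] j [-0.    0.3   1.95 -0.    0.9  -1.45]
```

{"op": "drive_tool", "data": {"series": [{"x": 0, "y": 0, "z": -10, "twist": 0, "grip": 34}, {"x": 0, "y": 0, "z": -20, "twist": 0, "grip": 34}, {"x": 0, "y": 0, "z": -30, "twist": 0, "grip": 34}, {"x": 0, "y": 0, "z": -20, "twist": -7, "grip": 34}, {"x": 0, "y": 0, "z": 0, "twist": 0, "grip": 34}]}}

```text
time: 9.2
tool_pos: [0.4788, 0.1163, 0.1077]
tool_rot: [-0.001, 1.0, 0.0, 0.003]
ft_force: [-0.1, 0.1, -3.9]
opening: 0.0415
```

```bash
python3 go.py .478 .3474 .105 90
```

```text
t 9.2 yaw 90.12 twist 0.12 then shift mm [  0.8 231.1   2.7] tilt [ 0.005  0.    -1.   ] F [-0.1  0.1 -3.9] op 0.0415 pos [0.4788 0.1163 0.1077] j [-0.    0.15  1.92  0.    1.07 -1.58]
```

{"op": "drive_tool", "data": {"series": [{"x": 0, "y": 25, "z": 0, "twist": 0, "grip": 34}, {"x": 0, "y": 40, "z": 0, "twist": 0, "grip": 34}, {"x": 0, "y": 45, "z": 0, "twist": 0, "grip": 34}, {"x": 0, "y": 45, "z": 0, "twist": 0, "grip": 34}, {"x": 0, "y": 45, "z": 0, "twist": 0, "grip": 34}, {"x": 0, "y": 31, "z": 0, "twist": 0, "grip": 34}, {"x": 0, "y": 0, "z": 0, "twist": 0, "grip": 34}, {"x": 0, "y": 0, "z": 0, "twist": 0, "grip": 34}]}}

```text
time: 10.0
tool_pos: [0.4751, 0.3472, 0.1028]
tool_rot: [-0.0, 1.0, -0.001, -0.001]
ft_force: [0.4, -0.3, -5.0]
opening: 0.0417
```

```bash
python3 go.py .478 .3474 .026 90
```

```text
t 10.0 yaw 90.02 twist 0.02 then shift mm [-3.1  0.4 76.8] tilt [-0.003 -0.002 -1.   ] F [ 0.4 -0.3 -5. ] op 0.0417 pos [0.4751 0.3472 0.1028] j [ 0.43  0.36  1.67 -0.    1.12 -1.14]
```

{"op": "drive_tool", "data": {"series": [{"x": -2, "y": 0, "z": 20, "twist": 0, "grip": 34}, {"x": 0, "y": 0, "z": 25, "twist": 0, "grip": 34}, {"x": 0, "y": 0, "z": 15, "twist": 0, "grip": 34}, {"x": 0, "y": 0, "z": 8, "twist": 0, "grip": 34}, {"x": 0, "y": 0, "z": 4, "twist": 0, "grip": 34}, {"x": 0, "y": 0, "z": 0, "twist": 0, "grip": 34}]}}

```text
time: 10.6
tool_pos: [0.4788, 0.3468, 0.0327]
tool_rot: [0.0, 1.0, -0.0, -0.0]
ft_force: [0.2, -0.1, -4.1]
opening: 0.042
```

```bash
python3 go.py .478 .3474 .026 90
```

```text
t 10.6 yaw 89.99 twist -0.01 then shift mm [0.8 0.6 6.7] tilt [-0. -0. -1.] F [ 0.2 -0.1 -4.1] op 0.042 pos [0.4788 0.3468 0.0327] j [ 0.43  0.46  1.69 -0.    0.99 -1.14]
```

{"op": "drive_tool", "data": {"series": [{"x": 0, "y": 0, "z": 3, "twist": 0, "grip": 34}, {"x": 0, "y": 0, "z": 2, "twist": 0, "grip": 34}, {"x": 0, "y": 0, "z": 2, "twist": 0, "grip": 34}, {"x": 0, "y": 0, "z": 0, "twist": 0, "grip": 34}]}}

```text
time: 11.0
tool_pos: [0.4791, 0.3474, 0.0262]
tool_rot: [-0.0, 1.0, 0.0, 0.0]
ft_force: [0.1, 0.1, -3.6]
opening: 0.0415
```

```bash
python3 go.py .478 .3474 .026 90
```

```text
t 11.0 yaw 90.04 twist 0.04 then shift mm [ 1.1 -0.   0.2] tilt [ 0.001  0.    -1.   ] F [ 0.1  0.1 -3.6] op 0.0415 pos [0.4791 0.3474 0.0262] j [ 0.43  0.47  1.69 -0.    0.98 -1.14]
```

{"op": "drive_tool", "data": {"series": [{"x": 0, "y": 0, "z": 1, "twist": 0, "grip": 34}, {"x": 0, "y": 0, "z": 0, "twist": 0, "grip": 34}]}}

```text
time: 11.2
tool_pos: [0.4791, 0.3474, 0.0262]
tool_rot: [-0.0, 1.0, 0.0, 0.0]
ft_force: [-4.0, -1.8, 6.0]
opening: 0.0413
```

Contact (+6 N). Release and rise.

{"op": "drive_tool", "data": {"series": [{"x": 0, "y": 0, "z": 0, "twist": 0, "grip": 55}, {"x": 0, "y": 0, "z": 0, "twist": 0, "grip": 85}, {"x": 0, "y": 0, "z": 0, "twist": 0, "grip": 85}, {"x": 0, "y": 0, "z": 0, "twist": 0, "grip": 85}, {"x": 0, "y": 0, "z": 0, "twist": 0, "grip": 85}, {"x": 0, "y": 0, "z": -40, "twist": 0, "grip": 85}, {"x": 0, "y": 0, "z": -45, "twist": 0, "grip": 85}, {"x": 0, "y": 0, "z": -40, "twist": 0, "grip": 85}]}}

```text
time: 12.0
tool_pos: [0.4786, 0.3471, 0.1513]
tool_rot: [-0.0, 1.0, -0.0, -0.0]
ft_force: [1.7, 0.2, 0.3]
opening: 0.0849
```

```bash
python3 go.py .4425 -.3385 .13 90
```

```text
t 12.0 yaw 90.03 twist 0.03 then shift mm [  36.1 -685.6   21.4] tilt [-0. -0. -1.] F [1.7 0.2 0.3] op 0.0849 pos [0.4786 0.3471 0.1513] j [ 0.43  0.3   1.63  0.    1.21 -1.14]
```

{"op": "drive_tool", "data": {"series": [{"x": 0, "y": -30, "z": 0, "twist": 0, "grip": 85}, {"x": 0, "y": -48, "z": 0, "twist": 0, "grip": 85}, {"x": 0, "y": -48, "z": 0, "twist": 0, "grip": 85}, {"x": 2, "y": -48, "z": 0, "twist": 0, "grip": 85}, {"x": 4, "y": -48, "z": 0, "twist": 0, "grip": 85}, {"x": 4, "y": -48, "z": 0, "twist": 0, "grip": 85}, {"x": 4, "y": -48, "z": 0, "twist": 0, "grip": 85}, {"x": 4, "y": -48, "z": 0, "twist": 0, "grip": 85}]}}

```text
time: 12.8
tool_pos: [0.4605, -0.0206, 0.1501]
tool_rot: [-0.0, 1.0, -0.0, 0.0]
ft_force: [1.3, -0.1, -0.5]
opening: 0.0849
```

{"op": "drive_tool", "data": {"series": [{"x": 4, "y": -48, "z": 0, "twist": 0, "grip": 85}, {"x": 4, "y": -48, "z": 0, "twist": 0, "grip": 85}, {"x": 4, "y": -48, "z": 0, "twist": 0, "grip": 85}, {"x": 4, "y": -48, "z": 0, "twist": 0, "grip": 85}, {"x": 2, "y": -48, "z": 0, "twist": 0, "grip": 85}, {"x": 0, "y": -48, "z": 0, "twist": 0, "grip": 85}, {"x": 0, "y": -32, "z": 10, "twist": 0, "grip": 85}, {"x": 0, "y": 0, "z": 10, "twist": 0, "grip": 85}]}}

```text
time: 13.6
tool_pos: [0.4429, -0.3436, 0.1301]
tool_rot: [0.002, 1.0, -0.002, 0.001]
ft_force: [0.5, -0.2, -0.4]
opening: 0.0849
```

```bash
python3 go.py .4425 -.3385 .13 90
python3 - <<'E'
from h import *
s=snap('top','t5');i=s['image'][:,:,::-1]
cv2.imwrite('pics/t5c.png',cv2.resize(i[198:288,182:342],None,fx=5,fy=5,interpolation=2))
E
```

```text
t 13.6 yaw 89.79 twist -0.21 then shift mm [0.4 5.1 0.1] tilt [ 0.002 -0.003 -1.   ] F [ 0.5 -0.2 -0.4] op 0.0849 pos [ 0.4429 -0.3436  0.1301] j [-0.87  0.26  1.73 -0.    1.15 -2.44]
```

View pics/t5c.png

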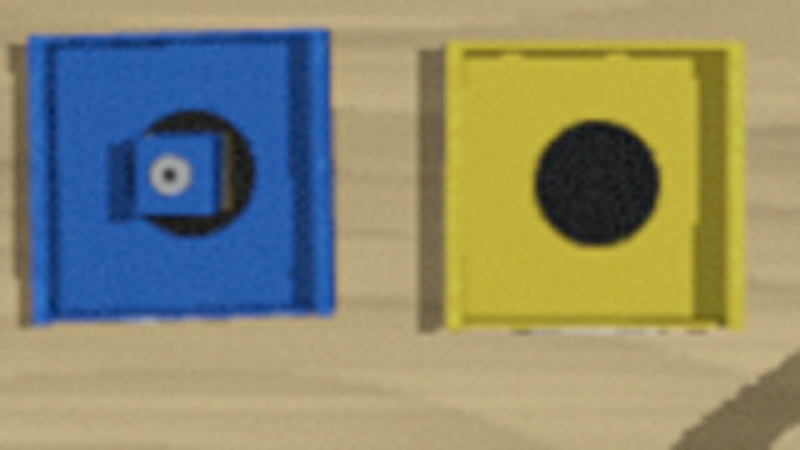

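Valve stands upright on the blue pad (pin at crop (169,176), pad centre (192,173); parallax accounts for most of that). Yellow pad is free at (597,183). Down on the wheel.

{"op": "drive_tool", "data": {"series": [{"x": 0, "y": 4, "z": 25, "twist": 0, "grip": 85}, {"x": 0, "y": 0, "z": 30, "twist": 0, "grip": 85}, {"x": 0, "y": 0, "z": 30, "twist": 0, "grip": 85}, {"x": 0, "y": 0, "z": 15, "twist": 0, "grip": 85}, {"x": 0, "y": 0, "z": 10, "twist": 0, "grip": 85}, {"x": 0, "y": 0, "z": 0, "twist": 0, "grip": 85}]}}

```text
time: 14.25
tool_pos: [0.4429, -0.3338, 0.019]
tool_rot: [-0.001, 1.0, 0.001, -0.001]
ft_force: [0.4, 0.0, 0.7]
opening: 0.0846
```

```bash
python3 go.py .4425 -.3385 .012 90; python3 -c "
import numpy as np;from h import onz
print(onz(np.load('pics/t5.npz'),182+169/5-.4,198+176/5-.4,.072))"
```

```text
t 14.25 yaw 90.07 twist 0.07 then shift mm [ 0.3 -4.7  7. ] tilt [-0.001  0.002 -1.   ] F [0.4 0.  0.7] op 0.0846 pos [ 0.4429 -0.3338  0.019 ] j [-0.86  0.42  1.79  0.    0.94 -2.43]
[0.47662385 0.34723191 0.072     ]
```

{"op": "drive_tool", "data": {"series": [{"x": 0, "y": -4, "z": 5, "twist": 0, "grip": 85}, {"x": 0, "y": 0, "z": 3, "twist": 0, "grip": 70}, {"x": 0, "y": 0, "z": 0, "twist": 0, "grip": 60}, {"x": 0, "y": 0, "z": 0, "twist": 0, "grip": 45}, {"x": 0, "y": 0, "z": 0, "twist": 0, "grip": 45}, {"x": 0, "y": 0, "z": 0, "twist": 0, "grip": 45}, {"x": 0, "y": 0, "z": 0, "twist": 0, "grip": 45}, {"x": 0, "y": 0, "z": 0, "twist": 0, "grip": 45}]}}

```text
time: 15.05
tool_pos: [0.4434, -0.3392, 0.0125]
tool_rot: [-0.0, 1.0, -0.0, 0.0]
ft_force: [-1.3, 1.9, 6.7]
opening: 0.0524
```

```bash
python3 go.py .4425 -.3385 .012 90
```

```text
t 15.05 yaw 90.03 twist 0.03 then shift mm [0.9 0.7 0.5] tilt [ 0.001 -0.001 -1.   ] F [-1.3  1.9  6.7] op 0.0524 pos [ 0.4434 -0.3392  0.0125] j [-0.87  0.44  1.78 -0.    0.92 -2.44]
```

{"op": "drive_tool", "data": {"series": [{"x": 0, "y": 0, "z": -10, "twist": 0, "grip": 45}, {"x": 0, "y": 0, "z": -20, "twist": 0, "grip": 45}, {"x": 0, "y": 0, "z": -30, "twist": 0, "grip": 45}, {"x": 0, "y": 0, "z": -30, "twist": 0, "grip": 45}, {"x": 0, "y": 0, "z": -20, "twist": 0, "grip": 45}, {"x": 0, "y": 0, "z": 0, "twist": 0, "grip": 45}]}}

```text
time: 15.65
tool_pos: [0.4445, -0.3404, 0.1252]
tool_rot: [-0.0, 1.0, -0.002, 0.002]
ft_force: [0.7, -1.1, -2.1]
opening: 0.0531
```

```bash
python3 go.py .473 .1235 .12 90
python3 - <<'E'
from h import *
s=snap('side','s6');cv2.imwrite('pics/s6c.png',cv2.resize(s['image'][200:380,290:470,::-1],None,fx=3.2,fy=3.2,interpolation=2))
E
```

```text
t 15.65 yaw 90.03 twist 0.03 then shift mm [-28.5 464.    3.1] tilt [ 0.004 -0.005 -1.   ] F [ 0.7 -1.1 -2.1] op 0.0531 pos [ 0.4445 -0.3404  0.1252] j [-0.87  0.26  1.74 -0.    1.13 -2.44]
```

View pics/s6c.png

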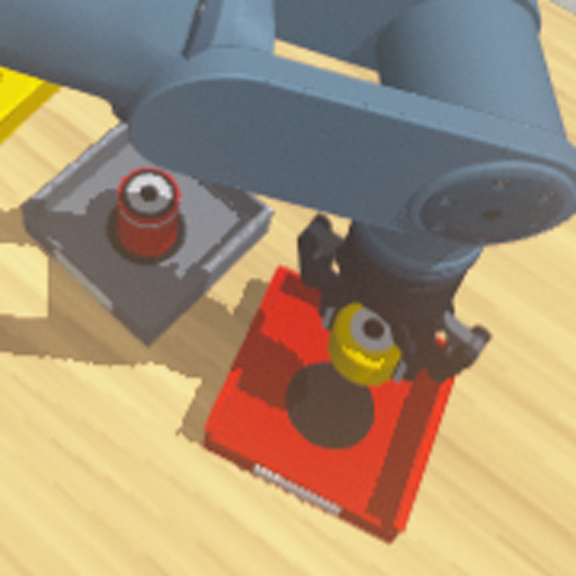

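The filter stands fine in grey. The held wheel (≈365,345) looks tilted about the jaw axis; measuring with depth.

```bash
cat > tilt.py <<'E'
from h import *
import sys
f,u0,u1,v0,v1=sys.argv[1],*map(int,sys.argv[2:])
c=np.load(f'pics/{f}.npz'); I=c['image'].astype(int)
P=[];C=[]
for v in range(v0,v1):
    for u in range(u0,u1):
        if c['range_z'][v,u]>0: P.append(at(c,u,v)); C.append(I[v,u])
P=np.array(P);C=np.array(C)
yel=(C[:,0]>110)&(C[:,1]>90)&(C[:,2]<90)
hub=(abs(C[:,0]-C[:,2])<30)&(C.min(1)>110)
for n,m in(('yel',yel),('hub',hub)):
    q=P[m]; print(n,m.sum(),q.mean(0).round(4),q.min(0).round(4),q.max(0).round(4))
q=P[hub]; q=q[np.abs(q[:,2]-np.median(q[:,2]))<.02]; cc=q.mean(0); print('normal',np.linalg.svd(q-cc)[2][2].round(2))
E
python3 tilt.py s6 385 420 288 325
python3 - <<'E'
from h import *
c=np.load('pics/s6.npz'); cv2.imwrite('pics/s6d.png',cv2.resize(c['image'][275:335,370:445,::-1],None,fx=8,fy=8,interpolation=2))
E
```

```text
yel 307 [ 0.4273 -0.3417  0.1422] [ 0.4151 -0.3727  0.0035] [ 0.4918 -0.315   0.1942]
hub 76 [ 0.4387 -0.3404  0.1572] [ 0.4275 -0.372   0.137 ] [ 0.4527 -0.3097  0.1614]
normal [ 0.02 -0.08  1.  ]
```

View pics/s6d.png

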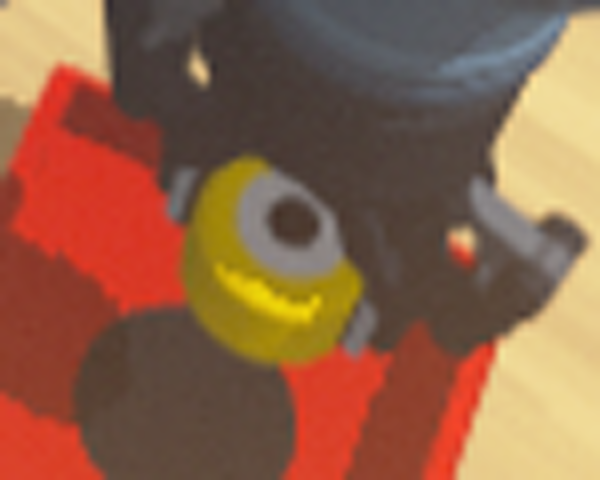

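The hub plane normal is (0.02,−0.08,1) and its top sits 33 mm above the TCP, just as at the grasp. So the wheel is upright, and only looks tilted because the gripper hides part of it. Carrying it to yellow.

{"op": "drive_tool", "data": {"series": [{"x": 0, "y": 20, "z": 0, "twist": 0, "grip": 45}, {"x": -2, "y": 40, "z": 0, "twist": 0, "grip": 45}, {"x": -3, "y": 45, "z": 0, "twist": 0, "grip": 45}, {"x": -3, "y": 45, "z": 0, "twist": 0, "grip": 45}, {"x": -3, "y": 45, "z": 0, "twist": 0, "grip": 45}, {"x": -3, "y": 45, "z": 0, "twist": 0, "grip": 45}, {"x": -3, "y": 45, "z": 0, "twist": 0, "grip": 45}, {"x": -3, "y": 45, "z": 0, "twist": 0, "grip": 45}]}}

```text
time: 16.5
tool_pos: [0.4613, -0.0067, 0.12]
tool_rot: [-0.0, 1.0, 0.0, -0.002]
ft_force: [1.9, -0.2, -2.9]
opening: 0.0526
```

{"op": "drive_tool", "data": {"series": [{"x": -3, "y": 45, "z": 0, "twist": 0, "grip": 45}, {"x": -3, "y": 45, "z": 0, "twist": 0, "grip": 45}, {"x": -2, "y": 30, "z": 0, "twist": 0, "grip": 45}, {"x": 0, "y": 14, "z": 10, "twist": 0, "grip": 45}, {"x": 0, "y": 0, "z": 10, "twist": 0, "grip": 45}, {"x": 0, "y": 0, "z": 0, "twist": 0, "grip": 45}]}}

```text
time: 17.1
tool_pos: [0.4684, 0.1245, 0.0987]
tool_rot: [-0.0, 1.0, -0.0, -0.003]
ft_force: [-0.7, -0.3, -4.1]
opening: 0.0524
```

```bash
python3 go.py .473 .1235 .0125 90
```

```text
t 17.1 yaw 90.06 twist 0.06 then shift mm [-5.1 -1.  86.2] tilt [-0.006 -0.001 -1.   ] F [-0.7 -0.3 -4.1] op 0.0524 pos [0.4684 0.1245 0.0987] j [ 0.01  0.15  1.93 -0.    1.06 -1.56]
```

{"op": "drive_tool", "data": {"series": [{"x": -3, "y": -1, "z": 20, "twist": 0, "grip": 45}, {"x": 0, "y": 0, "z": 25, "twist": 0, "grip": 45}, {"x": 0, "y": 0, "z": 20, "twist": 0, "grip": 45}, {"x": 0, "y": 0, "z": 10, "twist": 0, "grip": 45}, {"x": 0, "y": 0, "z": 4, "twist": 0, "grip": 45}, {"x": 0, "y": 0, "z": 0, "twist": 0, "grip": 45}, {"x": 0, "y": 0, "z": 0, "twist": 0, "grip": 45}]}}

```text
time: 17.8
tool_pos: [0.4747, 0.1239, 0.0236]
tool_rot: [-0.0, 1.0, -0.0, 0.001]
ft_force: [0.5, -0.2, -2.4]
opening: 0.0524
```

```bash
python3 go.py .473 .1235 .0125 90
```

```text
t 17.8 yaw 90.01 twist 0.01 then shift mm [ 1.7 -0.4 11.1] tilt [ 0.001 -0.    -1.   ] F [ 0.5 -0.2 -2.4] op 0.0524 pos [0.4747 0.1239 0.0236] j [ 0.01  0.3   1.95 -0.    0.89 -1.56]
```

{"op": "drive_tool", "data": {"series": [{"x": 1, "y": 0, "z": 5, "twist": 0, "grip": 45}, {"x": 0, "y": 0, "z": 3, "twist": 0, "grip": 45}, {"x": 0, "y": 0, "z": 2, "twist": 0, "grip": 45}, {"x": 0, "y": 0, "z": 0, "twist": 0, "grip": 45}, {"x": 0, "y": 0, "z": 1, "twist": 0, "grip": 45}, {"x": 0, "y": 0, "z": 0, "twist": 0, "grip": 45}]}}

```text
time: 18.4
tool_pos: [0.4729, 0.1243, 0.0125]
tool_rot: [-0.0, 1.0, -0.0, -0.0]
ft_force: [-3.4, 0.6, 7.4]
opening: 0.0523
```

```bash
python3 go.py .473 .1235 .0125 90
```

```text
t 18.4 yaw 90.05 twist 0.05 then shift mm [-0.1 -0.8  0. ] tilt [-0. -0. -1.] F [-3.4  0.6  7.4] op 0.0523 pos [0.4729 0.1243 0.0125] j [ 0.01  0.32  1.95 -0.    0.87 -1.56]
```

Contact (+7 N). Release, rise, and head to the filter.

{"op": "drive_tool", "data": {"series": [{"x": 0, "y": 0, "z": 0, "twist": 0, "grip": 65}, {"x": 0, "y": 0, "z": 0, "twist": 0, "grip": 85}, {"x": 0, "y": 0, "z": 0, "twist": 0, "grip": 85}, {"x": 0, "y": 0, "z": 0, "twist": 0, "grip": 85}, {"x": 0, "y": 0, "z": -40, "twist": 0, "grip": 85}, {"x": 0, "y": 0, "z": -50, "twist": 0, "grip": 85}, {"x": 0, "y": 0, "z": -40, "twist": 0, "grip": 85}, {"x": 0, "y": 0, "z": 0, "twist": 0, "grip": 85}]}}

```text
time: 19.2
tool_pos: [0.4772, 0.1244, 0.1479]
tool_rot: [-0.0, 1.0, 0.0, 0.006]
ft_force: [0.8, -0.0, 0.4]
opening: 0.0849
```

{"op": "drive_tool", "data": {"series": [{"x": 0, "y": -30, "z": 0, "twist": 0, "grip": 85}, {"x": 2, "y": -45, "z": 0, "twist": 0, "grip": 85}, {"x": 2, "y": -45, "z": 0, "twist": 0, "grip": 85}, {"x": 2, "y": -45, "z": 0, "twist": 0, "grip": 85}, {"x": 2, "y": -45, "z": 0, "twist": 0, "grip": 85}, {"x": 0, "y": -33, "z": 10, "twist": 0, "grip": 85}, {"x": 0, "y": 0, "z": 10, "twist": 0, "grip": 85}, {"x": 0, "y": 0, "z": 0, "twist": 0, "grip": 85}]}}

```text
time: 20.0
tool_pos: [0.4633, -0.1185, 0.1195]
tool_rot: [0.001, 1.0, 0.001, -0.002]
ft_force: [-0.9, 0.3, -1.2]
opening: 0.0853
```

```bash
python3 go.py .4635 -.1205 .034 90
python3 - <<'E'
from h import *
s=snap('side','s7');cv2.imwrite('pics/s7c.png',cv2.resize(s['image'][140:300,230:390,::-1],None,fx=3.7,fy=3.7,interpolation=2))
E
```

```text
t 20.0 yaw 89.9 twist -0.1 then shift mm [-0.5 -2.2 85.5] tilt [-0.004  0.002 -1.   ] F [-0.9  0.3 -1.2] op 0.0853 pos [ 0.4633 -0.1185  0.1195] j [-0.5   0.11  1.94  0.    1.1  -2.07]
```

View pics/s7c.png

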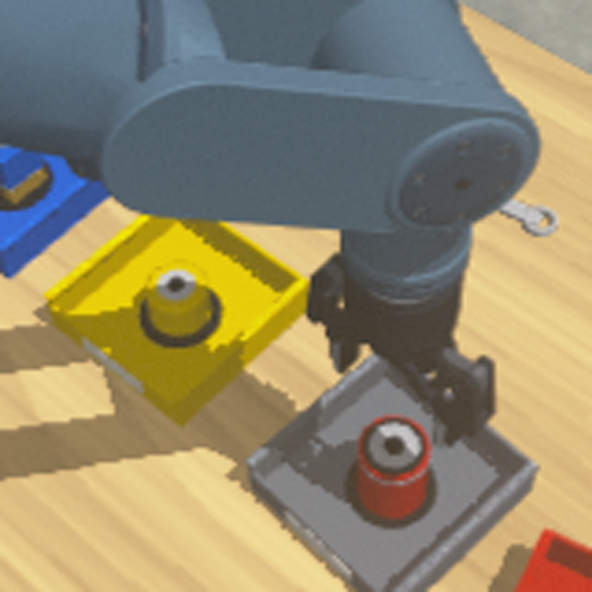

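The wheel lies flat on the yellow pad (≈180,300); filter is upright at (395,470) under the open jaws.

{"op": "drive_tool", "data": {"series": [{"x": 0, "y": -2, "z": 25, "twist": 0, "grip": 85}, {"x": 0, "y": 0, "z": 25, "twist": 0, "grip": 85}, {"x": 0, "y": 0, "z": 22, "twist": 0, "grip": 85}, {"x": 0, "y": 0, "z": 14, "twist": 0, "grip": 85}, {"x": 0, "y": 0, "z": 0, "twist": 0, "grip": 85}, {"x": 0, "y": 0, "z": 0, "twist": 0, "grip": 60}, {"x": 0, "y": 0, "z": 0, "twist": 0, "grip": 45}, {"x": 0, "y": 0, "z": 0, "twist": 0, "grip": 45}]}}

```text
time: 20.85
tool_pos: [0.4661, -0.121, 0.0372]
tool_rot: [-0.001, 1.0, -0.0, 0.001]
ft_force: [0.7, 0.9, 4.3]
opening: 0.0529
```

{"op": "drive_tool", "data": {"series": [{"x": 0, "y": 0, "z": 0, "twist": 0, "grip": 45}, {"x": 0, "y": 0, "z": 0, "twist": 0, "grip": 45}, {"x": 0, "y": 0, "z": 0, "twist": 0, "grip": 45}, {"x": 0, "y": 0, "z": 0, "twist": 0, "grip": 45}]}}

```text
time: 21.25
tool_pos: [0.466, -0.121, 0.0372]
tool_rot: [-0.0, 1.0, -0.0, 0.001]
ft_force: [-0.2, 2.0, 6.4]
opening: 0.0527
```

```bash
python3 go.py .463 -.1205 .034 90
```

```text
t 21.25 yaw 90.03 twist 0.03 then shift mm [3.  0.5 3.2] tilt [ 0.002 -0.001 -1.   ] F [-0.2  2.   6.4] op 0.0527 pos [ 0.466  -0.121   0.0372] j [-0.5   0.25  1.97  0.    0.91 -2.07]
```

{"op": "drive_tool", "data": {"series": [{"x": 0, "y": 0, "z": -10, "twist": 0, "grip": 45}, {"x": 0, "y": 0, "z": -20, "twist": 0, "grip": 45}, {"x": 0, "y": 0, "z": -30, "twist": 0, "grip": 45}, {"x": 0, "y": 0, "z": -20, "twist": 0, "grip": 45}, {"x": 0, "y": 0, "z": 0, "twist": 0, "grip": 45}]}}

```text
time: 21.75
tool_pos: [0.4669, -0.1219, 0.1189]
tool_rot: [-0.0, 1.0, -0.002, 0.003]
ft_force: [1.4, 0.1, -3.5]
opening: 0.0528
```

{"op": "drive_tool", "data": {"series": [{"x": 3, "y": -25, "z": 0, "twist": 0, "grip": 45}, {"x": 5, "y": -40, "z": 0, "twist": 0, "grip": 45}, {"x": 5, "y": -45, "z": 0, "twist": 0, "grip": 45}, {"x": 5, "y": -45, "z": 0, "twist": 0, "grip": 45}, {"x": 5, "y": -40, "z": 0, "twist": 0, "grip": 45}, {"x": 0, "y": -18, "z": 0, "twist": 0, "grip": 45}, {"x": 0, "y": 0, "z": 0, "twist": 0, "grip": 45}, {"x": 0, "y": 0, "z": 0, "twist": 0, "grip": 45}]}}

```text
time: 22.55
tool_pos: [0.4414, -0.3327, 0.1144]
tool_rot: [0.0, 1.0, 0.001, -0.001]
ft_force: [-0.1, 0.2, -3.5]
opening: 0.0529
```

```bash
python3 go.py .4425 -.334 .037 90
python3 - <<'E'
from h import *
s=snap('side','s8');cv2.imwrite('pics/s8c.png',cv2.resize(s['image'][200:380,290:470,::-1],None,fx=3.2,fy=3.2,interpolation=2))
E
```

```text
t 22.55 yaw 89.99 twist -0.01 then shift mm [-1.2 -1.5 77.4] tilt [-0.002  0.003 -1.   ] F [-0.1  0.2 -3.5] op 0.0529 pos [ 0.4414 -0.3327  0.1144] j [-0.86  0.27  1.76  0.    1.12 -2.43]
```

View pics/s8c.png

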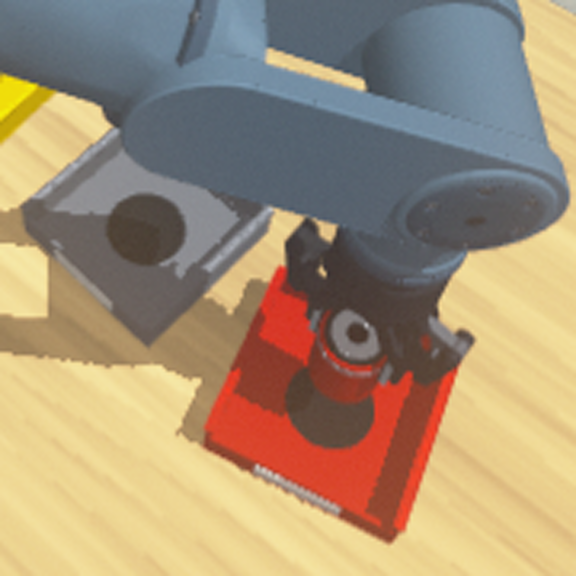

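The filter hangs upright above the red pad (pad ≈(330,402)); the grey tray is empty.

{"op": "drive_tool", "data": {"series": [{"x": 0, "y": -2, "z": 20, "twist": 0, "grip": 45}, {"x": 0, "y": 0, "z": 25, "twist": 0, "grip": 45}, {"x": 0, "y": 0, "z": 15, "twist": 0, "grip": 45}, {"x": 0, "y": 0, "z": 8, "twist": 0, "grip": 45}, {"x": 0, "y": 0, "z": 3, "twist": 0, "grip": 45}, {"x": 0, "y": 0, "z": 0, "twist": 0, "grip": 45}, {"x": 0, "y": 0, "z": 0, "twist": 0, "grip": 45}]}}

```text
time: 23.3
tool_pos: [0.4427, -0.3363, 0.0457]
tool_rot: [-0.0, 1.0, -0.001, 0.001]
ft_force: [0.4, -0.4, -4.0]
opening: 0.0529
```

```bash
python3 go.py .4425 -.334 .037 90; python3 -c "
import numpy as np;from h import onz
print(onz(np.load('pics/s8.npz'),290+330/3.2-.35,200+402/3.2-.35,.005))"
```

```text
t 23.3 yaw 90.04 twist 0.04 then shift mm [0.2 2.4 8.7] tilt [ 0.001 -0.001 -1.   ] F [ 0.4 -0.4 -4. ] op 0.0529 pos [ 0.4427 -0.3363  0.0457] j [-0.86  0.38  1.78  0.    0.98 -2.43]
[ 0.43968382 -0.33270765  0.005     ]
```

{"op": "drive_tool", "data": {"series": [{"x": 0, "y": 3, "z": 4, "twist": 0, "grip": 45}, {"x": 0, "y": 0, "z": 2, "twist": 0, "grip": 45}, {"x": 0, "y": 0, "z": 2, "twist": 0, "grip": 45}, {"x": 0, "y": 0, "z": 1, "twist": 0, "grip": 45}, {"x": 0, "y": 0, "z": 0, "twist": 0, "grip": 45}]}}

```text
time: 23.8
tool_pos: [0.4422, -0.3328, 0.0372]
tool_rot: [-0.0, 1.0, 0.0, -0.0]
ft_force: [-4.1, 4.9, 9.5]
opening: 0.0527
```

```bash
python3 go.py .4425 -.334 .037 90
```

```text
t 23.8 yaw 90.04 twist 0.04 then shift mm [-0.3 -1.2  0.2] tilt [-0.  0. -1.] F [-4.1  4.9  9.5] op 0.0527 pos [ 0.4422 -0.3328  0.0372] j [-0.86  0.39  1.79 -0.    0.97 -2.43]
```

{"op": "drive_tool", "data": {"series": [{"x": 0, "y": 0, "z": 0, "twist": 0, "grip": 65}, {"x": 0, "y": 0, "z": 0, "twist": 0, "grip": 85}, {"x": 0, "y": 0, "z": 0, "twist": 0, "grip": 85}, {"x": 0, "y": 0, "z": 0, "twist": 0, "grip": 85}, {"x": 0, "y": 0, "z": -40, "twist": 0, "grip": 85}, {"x": 0, "y": 0, "z": -50, "twist": 0, "grip": 85}, {"x": 0, "y": 0, "z": -45, "twist": 0, "grip": 85}, {"x": 0, "y": 0, "z": -20, "twist": 0, "grip": 85}]}}

```text
time: 24.6
tool_pos: [0.4437, -0.3346, 0.1958]
tool_rot: [-0.0, 1.0, -0.003, 0.002]
ft_force: [-0.5, -0.8, 1.0]
opening: 0.0851
```

{"op": "drive_tool", "data": {"series": [{"x": 25, "y": -25, "z": 0, "twist": 0, "grip": 85}, {"x": 30, "y": -30, "z": 0, "twist": 0, "grip": 85}, {"x": 30, "y": -30, "z": 0, "twist": 0, "grip": 85}, {"x": 30, "y": -30, "z": 0, "twist": 0, "grip": 85}, {"x": 30, "y": -30, "z": 0, "twist": 0, "grip": 85}, {"x": 30, "y": -30, "z": 0, "twist": 0, "grip": 85}, {"x": 15, "y": -15, "z": 0, "twist": 0, "grip": 85}, {"x": 0, "y": 0, "z": 0, "twist": 0, "grip": 85}]}}

```text
time: 25.4
tool_pos: [0.2497, -0.5251, 0.1907]
tool_rot: [0.002, 1.0, -0.0, -0.0]
ft_force: [0.3, 0.9, -0.3]
opening: 0.0854
```

```bash
python3 go.py .4425 -.334 .037 90
python3 - <<'E'
from h import *
s=snap('top','t9');i=s['image'][:,:,::-1]
a=i[198:288,182:342]; b=i[198:288,350:510]
cv2.imwrite('pics/t9c.png',cv2.resize(np.hstack([a[:,:],b])[:, :],None,fx=2.5,fy=2.5,interpolation=2))
E
```

```text
t 25.4 yaw 89.8 twist -0.2 then shift mm [-192.8  191.2  153.5] tilt [-0.    -0.001 -1.   ] F [ 0.3  0.9 -0.3] op 0.0854 pos [ 0.2497 -0.5251  0.1907] j [-1.33  0.23  1.63 -0.    1.28 -2.9 ]
```

View pics/t9c.png

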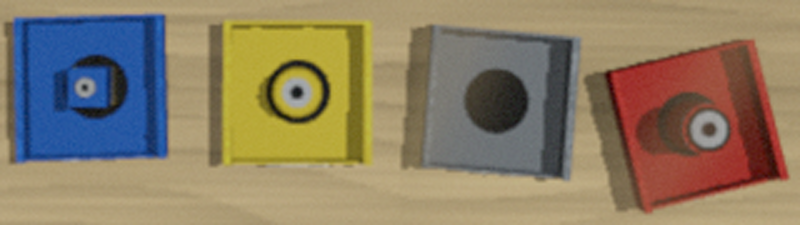

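All three parts are upright in their own trays: valve (85,88), wheel (297,93), filter (708,130). The grey tray is empty. Numerical check, then sign off if good.

Run:
```python
from h import *
c=np.load('pics/t9.npz'); ok=True
for n,x0,X,Y,z,t in(('valve',182,85,88,.072,(.4755,.3474)),('wheel',182,297,93,.045,(.4722,.1232)),('filter',350,308,130,.073,(.4395,-.333))):
    u,v=x0+X/2.5-.3,198+Y/2.5-.3; p=onz(c,u,v,z)[:2]; e=np.linalg.norm(p-t); h=at(c,round(u),round(v))[2]
    print(n,p.round(4),'err mm',round(e*1e3,1),'top z',h.round(4),'expected',z); ok&=e<.009 and abs(h-z)<.006
print(ok)
if ok: print(env.sign_off())
```

```text
valve [0.4764 0.3464] err mm 1.3 top z 0.072 expected 0.072
wheel [0.4718 0.1236] err mm 0.6 top z 0.0483 expected 0.045
filter [ 0.437  -0.3325] err mm 2.5 top z 0.0713 expected 0.073
True
the job is handed in; nothing more can be done
None
```

I moved all three parts into the trays of their own colour and handed the job in at about 25 s of robot time. The sign-off gives no verdict, so the result rests on my own checks.

**What I did:** I parked the filter upright in the grey tray. Then I moved the valve to blue, the wheel to yellow, and the filter from grey to red. Each part was lowered until the wrist force showed contact, then released.

**Last checks, from the final top picture:**

| Part | Distance from tray centre | Measured top height | Expected top height |
|---|---|---|---|
| valve | 1.3 mm | 72.0 mm | 72 mm |
| wheel | 0.6 mm | 48.3 mm | 45 mm |
| filter | 2.5 mm | 71.3 mm | 73 mm |

- **Grey tray and arm:** the grey tray is empty, and the arm is clear with the gripper open.
- **Wheel height:** its 3 mm excess came from a single depth reading. The wheel lies flat in the pictures, so I took it as camera noise.
- **Tilt scare:** the wheel looked tilted in one picture while held. The depth readings showed it upright, and part of it was simply hidden by the gripper.
- **Pot, carton and wrench:** the arm never went near them, but I did not measure their positions again at the end.

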